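Load the roll-top warming cabinet and start it

TASK

Put the specimen jars in to warm: roll the cabinet's slatted cover fully open, stand every jar upright on the chamber floor inside, and roll the cover fully shut again. Then set the timer by pushing its sprung plunger all the way down and letting it rise, and after that start the cabinet by turning the key clockwise as far as it goes and letting it spring back. Leave the tube rack, wash bottle and label printer alone.

Things in the scene. Friction and masses are not known exactly. Their poses are not given: they have to be found in the camera images.
- cabinet: White warming cabinet with a roll-top cover, fixed on the bench; origin at the centre of its underside, front towards its -x, y along the roll axis. Base slab 330 x 330 x 36 mm, its top is the chamber floor. Front wall 8 mm thick at x = -143 mm, top 114 mm above the bench. Curved fixed back: inner face at x = +55 mm at the top, sloping down to +140 mm at the floor.
- cover (a joint): Slatted tambour cover: ten aluminium slats on a curved track of radius 160 mm in the cheeks, about a line along the cabinet's y, 36 mm above its origin. 0 = fully shut (leading edge down at the front wall), 1.40 rad = fully open (rolled over the top and down behind). Friction keeps it where it is left; 4 to 8 N at its grip moves it.
- cover_grip (a point): Middle of the black lug on the cover's leading slat, 187 mm from the roll axis. It stands out radially, 163 to 205 mm from the axis, 20 mm along the track, 14 mm thick along the cabinet's y (pinch across this; it may turn between the pads). Seen from the axis it is 0.628 rad above the forward level when shut, plus the joint value: past the top when open.
- chamber (a point): Point on the chamber floor, 60 mm in front of the cabinet's middle. A row along the cabinet's y through it, within 100 mm either side, holds all the jars 62 mm apart under the shut cover. Loaded from above: open from x = -139 to +55 mm of the cabinet, between side cheeks (half discs of radius 168 mm round the roll axis, inner faces at y = -150 and +150 mm, tops 204 mm above the bench).
- plunger (a joint): Timer plunger: 0 = up, 0.020 m = fully down; sprung, 3 N at the start and 8 N at full stroke; rises by itself.
- plunger_top (a point): Centre of the flat top face of the plunger's black mushroom cap (32 mm across, 10 mm thick), which stands 42 mm above a steel collar on top of a fixed grey pillar 80 x 80 mm, 120 mm high (with collar 124 mm). It is pushed straight down.
- key (a joint): Spring-return start key: 0 = rest, turns clockwise seen from above, about the vertical, to its stop at 1.05 rad; spring torque 0.04 to 0.10 N m; springs back to 0 when let go.
- key_grip (a point): Middle of the key's black flat head, on its turning axis, 26 mm above the collar of another fixed grey pillar 80 x 80 mm, 120 mm high (with collar 124 mm). Head: 10 mm thick along this point's x (pinch it across this), 32 mm wide along its y, 28 mm high. The point turns with the key.
- jar1_mid (a point): Closed round specimen jar, clear with a white screw cap, 50 mm across, 60 mm high, about 150 g; the point is at its centre, 30 mm above its underside; z is its upright axis. Jars may be absent (None).
- jar2_mid (a point): Closed round specimen jar, clear with a white screw cap, 50 mm across, 60 mm high, about 150 g; the point is at its centre, 30 mm above its underside; z is its upright axis. Jars may be absent (None).
- jar3_mid (a point): Closed round specimen jar, clear with a white screw cap, 50 mm across, 60 mm high, about 150 g; the point is at its centre, 30 mm above its underside; z is its upright axis. Jars may be absent (None).
- jar4_mid (a point): Closed round specimen jar, clear with a white screw cap, 50 mm across, 60 mm high, about 150 g; the point is at its centre, 30 mm above its underside; z is its upright axis. Jars may be absent (None).
- tube_rack: Bystander: blue block 70 x 160 mm, 65 mm high, full of capped tubes; origin at the centre of its underside. Not part of the job.
- wash_bottle: Bystander: white bottle with a cap, 68 mm across, 170 mm high, taller than the jars; origin at the centre of its underside. Not part of the job.
- label_printer: Bystander: beige box 160 x 130 x 60 mm with paper sticking out; origin at the centre of its underside. Not part of the job.

How it is judged:
By the outcome, as a careful person would: the job done as asked, in the order asked, and still so for the second after the job is handed in, with the robot touching nothing.
Of jar1, jar2, jar3, jar4 only 2 to 4 are there at a start; the rules pass over those that are not, and their reading is None.
At some moment in a run one of jar1, jar2, jar3, jar4 may be knocked a few centimetres aside while the robot is not near it.
It also fails if it takes over 210 s, if anything falls off the work surface, if the arm or the gripper's body presses on something with over 40 N, if the wrist force passes 120 N, or if a joint passes its speed limit or range.

ROBOT

A 7-joint arm with a two-finger parallel gripper is mounted at the origin on the work surface. World frame = base frame: x ahead of the robot, y to its left, z up, the work surface at z = 0. Lengths are in m, angles in rad, forces in N, time in s.
With the tool pointing down it reaches from about 0.4 to 0.9 m from the base axis. Payload 5.6 kg.
Tool frame: the origin (TCP) lies between the finger pads; the fingertips stand 17 mm ahead of it and the grasp point (between the pads) lies 2 mm behind it (r.tip_extent is the distance from the TCP to the fingertips, in m); z points along the fingers, y is the line along which they close (so a half turn about z gives the same grasp; the last joint's range is limited). The gripper opens to 92 mm and grips with 3 to 60 N. Pads are 20 mm wide; open, the fingers measure 128 mm over their backs; the gripper's body (75 mm by 189 mm) begins 69 mm behind the grasp point.
Start: joints at [1.142, 0.468, -0.012, 1.603, 0.006, 1.071, -0.056], TCP at [0.245, -0.602, 0.232] pointing down, gripper open.
Joint ranges: [-2.53, 2.53], [-0.31, 2.02], [-1.57, 1.55], [0.28, 2.44], [-1.29, 4.43], [0.15, 1.84], [-2.92, 2.92]. Speed limits (rad/s): [2.57, 2.57, 3.14, 3.14, 3.14, 3.14, 3.14].

INTERFACE

Orientations are given as [roll, pitch, yaw] about the fixed x, y, z axes, in that order (R = Rz(yaw) Ry(pitch) Rx(roll)).
In Python, from rig import observe, vision, r gives the robot as it stands.
- The arm moves only by the tool move_arm, never from a script. Its argument "increments" is text: rows parted by semicolons, each of 6 numbers parted by spaces: the shift along the world's x, y, z in m, then the turn, a rotation vector about the world's x, y, z in rad. A call has 1 to 12 rows; each row shifts and turns the commanded pose from where the row before left it; what a row does not reach is not made up. A row lasts 1/8 s, in which the tool goes at most 62.5 mm and 10.7 degrees, less where a joint would pass 70% of its speed; a pose out of reach is approached as far as the arm can. A call with a gripper value outside its range is refused whole. "jaw" is the opening, from -1 (shut) to 1 (fully open), set as the call begins (left out, the last holds). The fingers move at their own pace and stop on an object; "squeeze" is the grip in N (left out, the last holds). Time passes only in rows, so rows that do not move let the fingers close. It gives the time, the measured TCP pose, the force, the opening and the grip force at its end, in the units of the state.
- observe(): the state, without advancing time (a new reading comes with each control period).
- vision.get_image(name): name is "scene" or "top" or "wrist"; returns a dict with "frame" (384x512x3 uint8, blue, green, red), "fx", "fy", "cx", "cy" (pixels), "rvec" (rotation vector, rad) and "tvec" (3), from world to camera coordinates, as OpenCV has them; the wrist camera has in their place "tool_from_camera" (4x4, takes a point from camera to tool coordinates, whose origin is the TCP and whose axes are the flange's). Camera axes: x right, y down, z forward; pixel columns grow to the right and rows downward; lengths in m; the calibration is good to about 2 mm. A picture is of the moment at which its call begins: read the wrist's pose just before it. There is no depth.
- r.hand_in(): hands the job in; it is judged then, once.
The state is a dict: "time": time; "joint_pos": joint angles; "dq": joint speeds; "effort": joint torques, N m; "position": TCP position; "ee_rot": TCP orientation; "ft_force": force on the tool from outside, world axes, zero at the start; "moment": the same for the moment, N m; "width": finger opening in m; "finger_force": force on a finger pad.
Only numpy, scipy, OpenCV 4.12 (cv2) and the standard library are available. Lean on these libraries where they do the work, as an engineer would, in place of code of your own. Each camera call takes 0.05 s, during which the arm holds its last target. There are 200 camera calls.

## Working session

There is one attempt and no reset: what is moved stays moved. The work goes in short steps, Python scripts to look and compute and a tool call to move; the robot and the scene stay as the last step left them, time stands still between calls to the robot, and variables do not carry over. Pictures are saved under pics/ and viewed, at most 18 in all, crops included, and the job is handed in when it is done.

Besides the shell and the picture viewer there is one more tool, called after "Emit:" in YAML: its name, and indented under it one key for each argument. move_arm: Moves the arm, as the interface text tells. Its arguments: {"type":"object","properties":{"increments":{"type":"string"},"jaw":{"type":"number"},"squeeze":{"type":"number"}},"required":["increments"]}

```bash
mkdir -p pics; ls
cat > h.py <<'E'
import numpy as np, cv2
from rig import observe, vision, r
def cam(n):
    s=observe(); d=vision.get_image(n); d['s']=s
    if 'rvec' in d:
        R=cv2.Rodrigues(np.array(d['rvec'],float))[0]; t=np.array(d['tvec'],float).ravel()
        d['R']=R.T; d['o']=-R.T@t
    else:
        from scipy.spatial.transform import Rotation as Ro
        T=np.array(d['tool_from_camera']); Rt=Ro.from_euler('xyz',s['ee_rot']).as_matrix()
        d['R']=Rt@T[:3,:3]; d['o']=Rt@T[:3,3]+np.array(s['position'])
    return d
def pt(d,u,v,z):
    k=d['R']@np.array([(u-d['cx'])/d['fx'],(v-d['cy'])/d['fy'],1.])
    return d['o']+k*(z-d['o'][2])/k[2]
def px(d,p):
    c=d['R'].T@(np.array(p)-d['o']); return d['fx']*c[0]/c[2]+d['cx'],d['fy']*c[1]/c[2]+d['cy']
E
python3 - <<'E'
from h import *
s=observe();print(s)
for n in['top','scene','wrist']:
    d=cam(n);cv2.imwrite(f'pics/{n}0.png',d['frame']);print(n,d['o'],d['R'][:,2],d['fx'])
E
```

```text
pics
{'time': 0.0, 'joint_pos': array([ 1.14196979,  0.46833494, -0.01161791,  1.60363828,  0.00599704,
        1.07139283, -0.05631341]), 'dq': array([ 6.26118408e-04,  8.99378073e-05,  5.97584519e-04, -3.45895739e-04,
       -1.15525422e-03,  4.53735264e-04,  1.61765570e-03]), 'effort': array([ 2.93243284e-04, -5.20570135e+01, -1.24090715e-02, -2.43748069e+01,
       -5.66402043e-02,  1.73543481e-02,  1.43600978e-04]), 'position': array([ 0.24434625, -0.60172031,  0.23066167]), 'ee_rot': array([-3.13985760e+00,  1.13195972e-04,  3.85761384e-01]), 'ft_force': array([-0.33556995,  0.71953342, -0.34225455]), 'moment': array([ 0.01097749, -0.00940733, -0.02109894]), 'finger_force': 0.0, 'width': 0.09179791595505836}
top [ 0.45366567 -0.06630448  1.19968961] [ 0.09001568  0.00320891 -0.99593518] 386.1792032218637
scene [-0.36624267  0.56205285  1.47412213] [ 0.52082673 -0.3720482  -0.76832262] 475.84238707397344
wrist [ 0.32266113 -0.5715072   0.38309452] [-0.27184569 -0.10797557 -0.95626419] 269.88271741975007
```

View pics/top0.png

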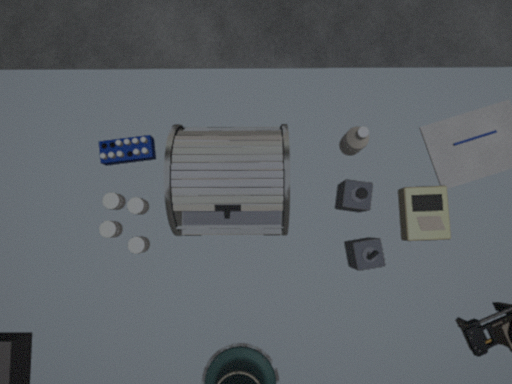

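View pics/scene0.png

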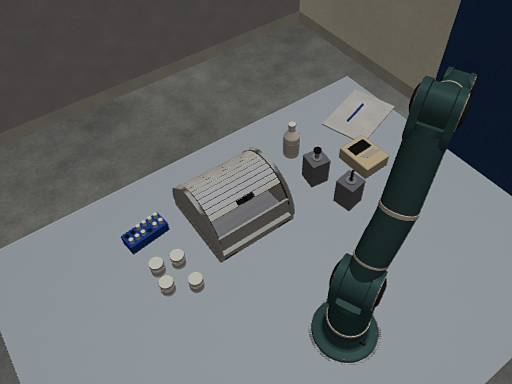

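The top view shows four jars (113,201), (136,206), (109,229), (138,245). The cabinet is near (228,180) with its lug at about (228,210), and the cover looks partly open. The plunger pillar is near (360,194) and the key pillar near (370,253). The scene view agrees.

Run:
```python
from h import *
f=cv2.imread('pics/top0.png')
g=lambda c,k:cv2.convertScaleAbs(cv2.resize(c,None,fx=k,fy=k,interpolation=cv2.INTER_CUBIC),alpha=1.6)
cv2.imwrite('pics/c1.png',g(f[115:250,155:300],5)[:600,:])
a=g(f[170:280,335:395],5); 
s=cv2.imread('pics/scene0.png'); b=g(s[140:215,290:375],5)
H=max(a.shape[0],b.shape[0]); o=np.zeros((H,a.shape[1]+b.shape[1],3),np.uint8);o[:a.shape[0],:a.shape[1]]=a;o[:b.shape[0],a.shape[1]:]=b
cv2.imwrite('pics/c2.png',o); print(o.shape)
d=cam('top')
hsv=cv2.cvtColor(d['frame'],cv2.COLOR_BGR2HSV)
m=((hsv[...,2]>150)&(hsv[...,1]<60)).astype(np.uint8); 
n,l,st,ce=cv2.connectedComponentsWithStats(m)
for i in range(1,n):
    if 40<st[i,4]<800 and ce[i][0]<165: print(ce[i],st[i],pt(d,*ce[i],.06))
print(d['frame'][201,113],d['frame'][260,113])
for q in [(175,126),(287,126),(175,234),(287,234)]: print(q,pt(d,*q,.114),pt(d,*q,0))
print('lug',pt(d,228,210,.2))
```

```text
(550, 725, 3)
[131 130 127] [119 110 106]
(175, 126) [0.75294914 0.18251434 0.114     ] [0.78437462 0.20864091 0.        ]
(287, 126) [ 0.75105091 -0.13903813  0.114     ] [ 0.78227707 -0.14667533  0.        ]
(175, 234) [0.44430232 0.17785234 0.114     ] [0.44331914 0.20348939 0.        ]
(287, 234) [ 0.44277795 -0.13564385  0.114     ] [ 0.44163471 -0.14292465  0.        ]
lug [0.50626156 0.02200591 0.2       ]
```

View pics/c1.png

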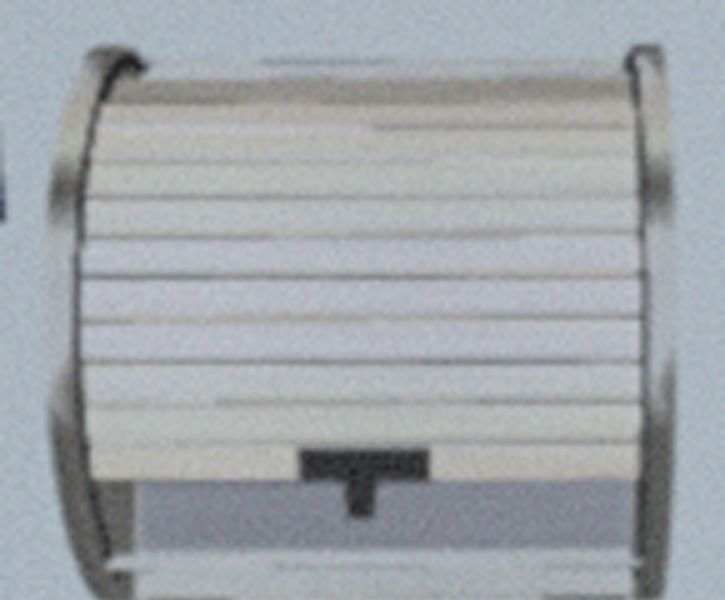

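View pics/c2.png

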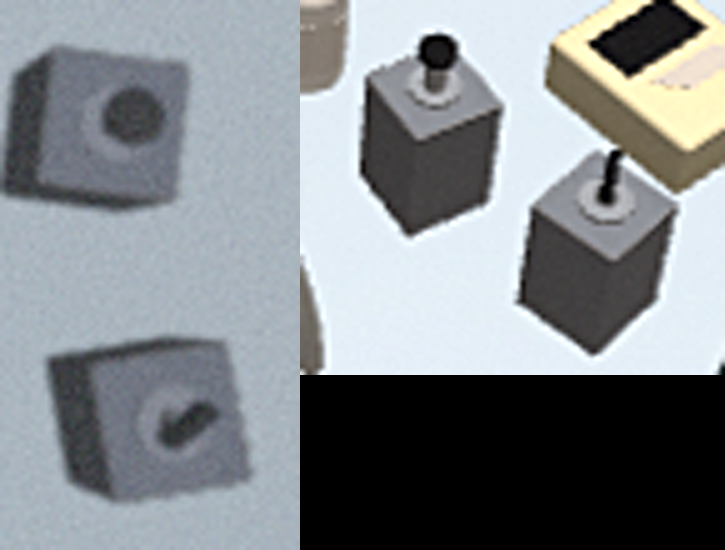

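Both crops were useful. In c1 the lug's stem is at u=227.2, v=211–218.4, and the slats are level, so the cabinet yaw is about 0. In c2 the plunger cap is centred near (361.5,193) and the key head near (372.5,255). I'll compute positions and start moving over the cabinet.

Run:
```python
from h import *
d=cam('top'); f=d['frame'].astype(int)
w=cv2.GaussianBlur(d['frame'],(3,3),0).astype(int)
m=((w[...,0]-w[...,2]<9)&(w.sum(2)>300)).astype(np.uint8); m[:,:90]=0;m[:,165:]=0;m[:185]=0;m[260:]=0
n,l,st,ce=cv2.connectedComponentsWithStats(m)
for i in range(1,n):
    if st[i,4]>30: print('jar',ce[i].round(1),st[i],pt(d,*ce[i],.06).round(3))
for v in (211,218.4): print('lug',v,[pt(d,227.2,v,z).round(3) for z in (.16,.18,.2)])
print('cheeks',pt(d,171.4,165,.2).round(3),pt(d,283,165,.2).round(3))
print('wall',[pt(d,228,v,.114)[0].round(3) for v in range(222,240,2)])
print(f[216:246,260].sum(1))
print('plunger',pt(d,361.5,193,.166).round(3),'key',pt(d,372.5,254.7,.16).round(3))
print('wristcam',vision.get_image('wrist')['tool_from_camera'])
```

```text
jar [110.3 200.1] [102 192  17  18 234] [0.545 0.383 0.06 ]
jar [135. 205.] [127 197  17  18 232] [0.53 0.31 0.06]
jar [107.  228.7] [ 99 220  17  18 241] [0.46  0.391 0.06 ]
jar [135.7 244.7] [127 236  18  18 242] [0.413 0.305 0.06 ]
lug 211 [array([0.506, 0.028, 0.16 ]), array([0.505, 0.026, 0.18 ]), array([0.504, 0.024, 0.2  ])]
lug 218.4 [array([0.486, 0.028, 0.16 ]), array([0.485, 0.026, 0.18 ]), array([0.485, 0.024, 0.2  ])]
cheeks [0.625 0.171 0.2  ] [ 0.623 -0.122  0.2  ]
wall [np.float64(0.477), np.float64(0.471), np.float64(0.466), np.float64(0.46), np.float64(0.455), np.float64(0.449), np.float64(0.444), np.float64(0.438), np.float64(0.432)]
[256 258 254 247 259 270 264 246 280 312 331 319 326 335 322 326 322 321
 313 328 343 333 337 340 343 333 335 333 340 347]
plunger [ 0.552 -0.334  0.166] key [ 0.387 -0.36   0.16 ]
wristcam [[ 1.17971993e-03 -9.56294214e-01 -2.92403805e-01  8.39259442e-02]
 [ 9.99998650e-01  1.46253254e-03 -7.48598561e-04  1.15268101e-03]
 [ 1.14353055e-03 -2.92402527e-01  9.56294648e-01 -1.52365592e-01]
 [ 0.00000000e+00  0.00000000e+00  0.00000000e+00  1.00000000e+00]]
```

Emit:
move_arm:
  increments: "0 0 0.06 0 0 -0.129;0 0.02 0.06 0 0 -0.129;0.01 0.06 0.05 0 0 -0.128;0.01 0.06 0.02 0 0 0;0.01 0.06 0 0 0 0;0.01 0.06 0 0 0 0;0.02 0.058 0 0 0 0;0.02 0.058 0 0 0 0;0.02 0.058 0 0 0 0;0.02 0.058 0 0 0 0;0.02 0.058 0 0 0 0;0.02 0.05 0 0 0 0"

```text
time: 1.8
position: [0.4024, -0.014, 0.4105]
ee_rot: [3.141, -0.001, 0.001]
ft_force: [0.7, -0.6, -0.7]
width: 0.0923
finger_force: 0.0
```

Run:
```python
from h import *
d=cam('wrist');cv2.imwrite('pics/w1.png',cv2.convertScaleAbs(d['frame'],alpha=1.4));print(d['o'],d['R'])
```

```text
[ 0.4865146  -0.01455798  0.56294773] [[ 1.73177909e-03 -9.56513744e-01 -2.91682118e-01]
 [-9.99998466e-01 -1.73265683e-03 -2.55299720e-04]
 [-2.61187324e-04  2.91682113e-01 -9.56515278e-01]]
```

View pics/w1.png

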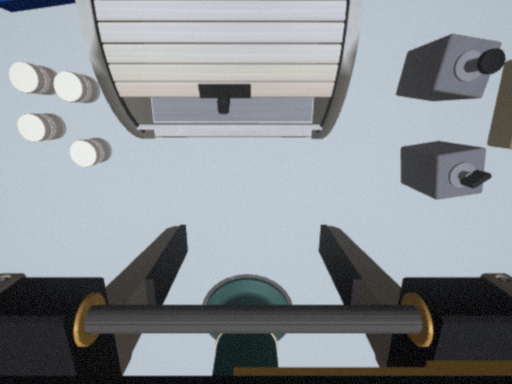

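The wrist view shows the lug stem at u=223.3, rows 97 to 113, and the front wall's top inner edge at row 124. The cheeks, both pillars and all four jars are visible.

```bash
cat >> h.py <<'E'
def ray(d,u,v):
    k=d['R']@np.array([(u-d['cx'])/d['fx'],(v-d['cy'])/d['fy'],1.]); return d['o'],k/np.linalg.norm(k)
def tri(*rays):
    A=np.zeros((3,3));b=np.zeros(3)
    for o,k in rays:
        P=np.eye(3)-np.outer(k,k);A+=P;b+=P@o
    return np.linalg.solve(A,b)
E
python3 - <<'E'
from h import *
w=cam('wrist');t=cam('top')
print('tip',tri(ray(w,223.3,112.5),ray(t,227.2,218.4)))
print('root',tri(ray(w,223.3,97),ray(t,227.2,211)))
print('wall',tri(ray(w,232,124),ray(t,228,224.5)),pt(w,150,124,.114),pt(w,310,125,.114))
print('floor edges',pt(w,153,122,.036),pt(w,312,122,.036))
g=cv2.cvtColor(w['frame'],cv2.COLOR_BGR2GRAY);print(g[90:145,270],g[90:120,223])
print('pl',tri(ray(w,490,61),ray(t,361.5,193)),'key',tri(ray(w,475,179),ray(t,373,255)))
E
```

```text
tip [0.48605336 0.02568195 0.22205108]
root [ 0.48217543 -0.01688778  0.65118205]
wall [0.47037453 0.0288709  0.10888297] [0.46932344 0.15972299 0.114     ] [ 0.47060045 -0.09831437  0.114     ]
floor edges [0.46982511 0.18273541 0.036     ] [ 0.47311737 -0.11742934  0.036     ]
[134 137 140 138 136 135 132 129 113 100 102 106 101 101 104 104 102 104
 103 103 103 103 100 101 102 104 106 105 102 103 101 106 118 131 106  83
 115 134 137 137 138 137 134 134 135 135 128 119 123 140 139 142 140 141
 141] [ 33  36  36  31  34  33  36  34  38  64  84  87  84  78  74  83  86  88
  92  98  96  98  96  99  99 101 100 104 103  98]
pl [ 0.55769731 -0.33849427  0.14515596] key [ 0.38677439 -0.36953535  0.13236021]
```

Emit:
move_arm:
  increments: "0.05 0.02 0 0 0 0;0.0486 0.0195 -0.03 0 0 0;0 0 -0.05 0 0 0;0 0 -0.05 0 0 0;0 0 -0.04 0 0 0;0 0 -0.0425 0 0 0;0 0 0 0 0 0"
  jaw: 1

```text
time: 2.82
position: [0.4986, 0.0213, 0.195]
ee_rot: [3.141, 0.007, -0.002]
ft_force: [-0.2, 0.1, -0.8]
width: 0.0921
finger_force: 0.0
```

Run:
```python
from h import *
d=cam('wrist');cv2.imwrite('pics/w2.png',cv2.convertScaleAbs(d['frame'],alpha=1.4))
# grasp-point projection
print(px(d,np.array(d['s']['position'])+[0,0,.002]),d['s']['position'],d['s']['ft_force'])
```

```text
(np.float64(251.76419630811358), np.float64(253.59948690226727)) [0.49856106 0.02126803 0.19497474] [-0.17005373  0.06652451 -0.8405138 ]
```

View pics/w2.png

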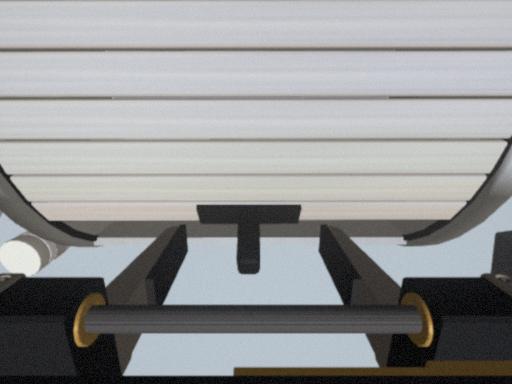

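The lug runs from (248,210) to (248,270), between the fingers, and the grasp point projects to (252,254), on the lug. I'll close on it.

Emit:
move_arm:
  increments: "0 0.0025 0 0 0 0;0 0 0 0 0 0;0 0 0 0 0 0;0 0 0 0 0 0;0 0 0 0 0 0;0 0 0 0 0 0"
  jaw: -1
  squeeze: 25

```text
time: 3.62
position: [0.5008, 0.0257, 0.1976]
ee_rot: [3.142, 0.0, -0.0]
ft_force: [-0.1, 0.3, -0.8]
width: 0.0341
finger_force: 0.0
```

Run:
```python
from h import *
s=observe();p=np.array(s['position'])+[0,0,.002];print(p,s['ft_force'],s['width'])
ax=np.array([.609,.036]);v=p[[0,2]]-ax;rr=np.hypot(*v);ph=np.arctan2(v[1],-v[0]);print(rr,ph)
a=np.linspace(ph,2.04,11);q=np.c_[ax[0]-rr*np.cos(a),ax[1]+rr*np.sin(a)];print(np.diff(q,axis=0).round(4))
```

```text
[0.50083945 0.02569656 0.19957725] [-0.10021906  0.32937645 -0.78108236] 0.034113983273552466
0.1961025847799521 0.986573970108926
[[ 0.0178  0.0105]
 [ 0.0188  0.0085]
 [ 0.0196  0.0065]
 [ 0.0202  0.0044]
 [ 0.0205  0.0023]
 [ 0.0206  0.0001]
 [ 0.0205 -0.0021]
 [ 0.0202 -0.0042]
 [ 0.0197 -0.0063]
 [ 0.0189 -0.0084]]
```

Still closing, so I'll wait a little longer.

Emit:
move_arm:
  increments: "0 0 0 0 0 0;0 0 0 0 0 0;0 0 0 0 0 0;0 0 0 0 0 0"

```text
time: 4.12
position: [0.5008, 0.0242, 0.1975]
ee_rot: [3.14, 0.0, -0.001]
ft_force: [1.1, -4.9, 0.5]
width: 0.0139
finger_force: 25.0
```

Emit:
move_arm:
  increments: "0.0178 0.0 0.0105 0 0 0;0.0188 0 0.0085 0 0 0;0.0196 0 0.0065 0 0 0;0 0 0 0 0 0"

```text
time: 4.62
position: [0.5575, 0.0243, 0.2227]
ee_rot: [3.14, 0.001, -0.001]
ft_force: [1.2, -5.3, -0.1]
width: 0.014
finger_force: 25.0
```

Emit:
move_arm:
  increments: "0.0202 -0.001 0.0044 0 0 0;0.0205 0 0.0023 0 0 0;0.0206 0 0.0001 0 0 0;0.0205 0 -0.0021 0 0 0;0.0202 0 -0.0042 0 0 0;0.0197 0 -0.0063 0 0 0;0.0189 0 -0.0084 0 0 0;0 0 0 0 0 0;0 0 0 0 0 0"

```text
time: 5.75
position: [0.6979, 0.0242, 0.2085]
ee_rot: [3.141, -0.001, -0.001]
ft_force: [3.7, -2.6, -4.4]
width: 0.0137
finger_force: 25.0
```

Run:
```python
from h import *
d=cam('wrist');s=d['s'];a=d['frame'];t=cam('top')
b=cv2.resize(t['frame'][105:255,150:300],None,fx=2.56,fy=2.56)
cv2.imwrite('pics/w3.png',cv2.convertScaleAbs(cv2.resize(np.hstack([a,b]),None,fx=.88,fy=.88),alpha=1.5))
p=np.array(s['position'])+[0,0,.002];v=p-[.609,0,.036];print(p,np.hypot(v[0],v[2]),np.arctan2(v[2],-v[0])-.628,s['ft_force'])
```

```text
[0.69788991 0.02420427 0.21054838] 0.19587892839689278 1.4138217297526952 [ 3.65457406 -2.59031887 -4.4083981 ]
```

View pics/w3.png

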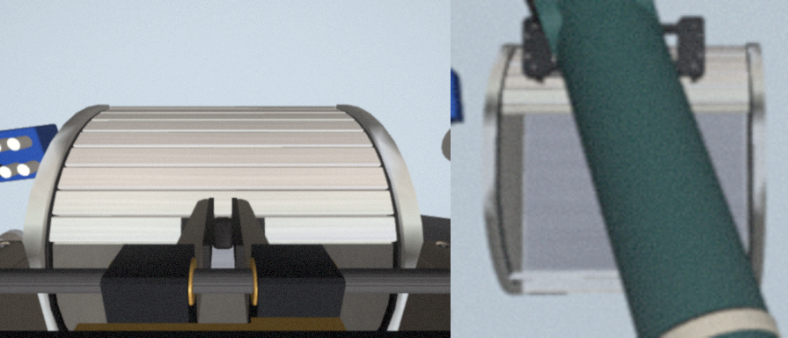

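The cover is rolled back: the wrist view shows all the slats behind, and the top view shows the chamber open. I'll nudge it a little to confirm the stop.

Emit:
move_arm:
  increments: "0.006 0 -0.003 0 0 0;0 0 0 0 0 0;0 0 0 0 0 0"

```text
time: 6.22
position: [0.7009, 0.0242, 0.207]
ee_rot: [3.14, 0.006, -0.0]
ft_force: [-9.8, -4.9, 7.9]
width: 0.0138
finger_force: 25.0
```

Emit:
move_arm:
  increments: "-0.004 0 0.002 0 0 0;0 0 0 0 0 0;0 0 0 0 0 0;0 0 0 0 0 0;0 0 0.03 0 0 0;0 0 0.05 0 0 0;0 0 0.06 0 0 0;-0.03 0.04 0.05 0 0 0;-0.05 0.037 0 0 0 0;-0.05 0.037 0 0 0 0;-0.05 0.037 0 0 0 0;-0.05 0.037 0 0 0 0"
  jaw: 0.7

```text
time: 7.72
position: [0.4713, 0.2094, 0.3922]
ee_rot: [-3.141, -0.001, -0.0]
ft_force: [-0.4, 1.9, 0.7]
width: 0.0779
finger_force: 0.0
```

Emit:
move_arm:
  increments: "-0.03 0.05 0 0 0 0;-0.03 0.05 0 0 0 0;0 0.05 0 0 0 0;0 0 0 0 0 0"

```text
time: 8.22
position: [0.4111, 0.3617, 0.3919]
ee_rot: [-3.139, 0.002, 0.007]
ft_force: [0.4, -0.0, -0.4]
width: 0.078
finger_force: 0.0
```

```bash
cat >> h.py <<'E'
def jars(d,zc=.06,lo=300,bmax=9):
    w=cv2.GaussianBlur(d['frame'],(3,3),0).astype(int)
    m=((w[...,0]-w[...,2]<bmax)&(w.sum(2)>lo)).astype(np.uint8)
    n,l,st,ce=cv2.connectedComponentsWithStats(cv2.morphologyEx(m,cv2.MORPH_OPEN,np.ones((3,3))))
    return [(ce[i].round(1),st[i],pt(d,*ce[i],zc).round(3)) for i in range(1,n) if st[i,4]>100]
E
python3 - <<'E'
from h import *
d=cam('wrist');cv2.imwrite('pics/w4.png',cv2.convertScaleAbs(d['frame'],alpha=1.4))
s=d['s'];print(s['joint_pos'].round(2),s['position'])
for j in jars(d): print(*j)
E
```

```text
[-0.12  0.27 -0.81  1.61  0.19  1.35 -2.52] [0.41110119 0.36167967 0.39194549]
[413.7  29.3] [400   0  29  70 964] [0.622 0.11  0.06 ]
[241.7  81.5] [227  65  31  34 749] [0.544 0.382 0.06 ]
[284.6  90.7] [269  75  31  33 703] [0.53 0.31 0.06]
[238. 132.] [224 117  29  30 643] [0.462 0.388 0.06 ]
[443.2 137.4] [ 369  131  143   14 1641] [0.455 0.028 0.06 ]
[284.8 159.2] [271 145  28  29 562] [0.415 0.305 0.06 ]
[  4.2 222.2] [  0 206  12  29 253] [0.287 0.844 0.06 ]
```

View pics/w4.png

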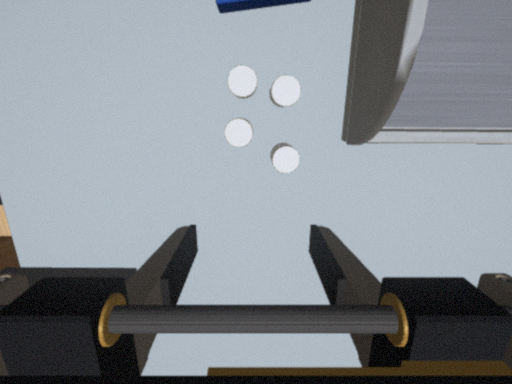

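All four jars are clear in the view, at (242,82), (285,91), (238,132) and (285,159). Their positions agree with the top camera to 2–3 mm. I'll turn by +90° so the gripper's long side runs along x, and pick jar D at (0.415, 0.305).

Emit:
move_arm:
  increments: "0.002 -0.012 -0.01 0 0 0.1745;0.002 -0.012 -0.01 0 0 0.1745;0 -0.012 -0.01 0 0 0.1745;0 -0.012 -0.01 0 0 0.1745;0 -0.009 -0.02 0 0 0.1745;0 0 -0.02 0 0 0.1745;0 0 -0.02 0 0 0.1745;0 0 -0.02 0 0 0.1745;0 0 -0.02 0 0 0.1748;0 0 0 0 0 0"
  jaw: 0.5

```text
time: 9.52
position: [0.4172, 0.2988, 0.2508]
ee_rot: [-3.139, 0.002, 1.566]
ft_force: [-0.4, -0.6, -0.4]
width: 0.0688
finger_force: 0.0
```

Run:
```python
from h import *
d=cam('wrist');s=d['s'];print(s['joint_pos'].round(2),s['position'],s['ee_rot'],s['width'])
for j in jars(d): print(*j)
```

```text
[ 0.15  0.41 -1.03  1.86  0.4   1.09 -1.04] [0.4172403  0.29876912 0.25077743] [-3.13888830e+00  2.06777700e-03  1.56629099e+00] 0.06882981409907783
[475.5  87.7] [470  82  13  13 138] [0.682 0.408 0.06 ]
[287.8 105.6] [ 266   84   43   44 1337] [0.461 0.389 0.06 ]
[356.8 111.2] [ 337   90   41   43 1412] [0.544 0.382 0.06 ]
[473.  109.6] [467 104  13  12 131] [0.684 0.383 0.06 ]
[500.4 127.3] [494 121  14  13 148] [0.723 0.363 0.06 ]
[470.7 131. ] [465 126  13  11 120] [0.688 0.358 0.06 ]
[497.4 147.9] [491 142  14  13 143] [0.726 0.337 0.06 ]
[339.4 170.5] [ 321  151   38   39 1161] [0.53  0.309 0.06 ]
[249.8 173.9] [231 156  38  38 926] [0.414 0.305 0.06 ]
[494.7 167.5] [488 162  14  12 133] [0.729 0.312 0.06 ]
[466.5 170.8] [461 166  12  11 105] [0.694 0.308 0.06 ]
[492.1 186.4] [486 181  13  12 125] [0.732 0.287 0.06 ]
[464.5 189.7] [459 185  12  11 104] [0.697 0.283 0.06 ]
[274.1 287.5] [268 268  13  36 338] [0.449 0.132 0.06 ]
[288.5 349.8] [285 333   8  34 244] [0.475 0.015 0.06 ]
[273.3 349.5] [269 334  10  33 315] [0.45  0.015 0.06 ]
```

Emit:
move_arm:
  increments: "-0.003 0.006 -0.03 0 0 0.004;0 0 -0.05 0 0 0;0 0 -0.05 0 0 0;0 0 -0.045 0 0 0;0 0 -0.038 0 0 0;0 0 0 0 0 0"

```text
time: 10.32
position: [0.4138, 0.3058, 0.038]
ee_rot: [-3.139, 0.003, 1.572]
ft_force: [-0.5, -0.5, 0.9]
width: 0.069
finger_force: 0.0
```

Emit:
move_arm:
  increments: "0 0 0 0 0 0;0 0 0 0 0 0;0 0 0 0 0 0;0 0 0 0 0 0;0 0 0 0 0 0"
  jaw: -1
  squeeze: 20

```text
time: 10.95
position: [0.4149, 0.3078, 0.041]
ee_rot: [3.139, -0.001, 1.574]
ft_force: [-1.4, -0.4, 8.5]
width: 0.0499
finger_force: 20.0
```

Emit:
move_arm:
  increments: "0 0 0.03 0 0 0;0 0 0.06 0 0 0;0 0 0.06 0 0 0;0 0 0.06 0 0 0;0.017 -0.046 0.05 0 0 0;0.017 -0.048 0 0 0 0;0.017 -0.048 0 0 0 0;0.017 -0.048 0 0 0 0;0.017 -0.047 0 0 0 0;0.017 -0.047 0 0 0 0;0.017 -0.046 0 0 0 0;0.016 -0.046 0 0 0 0"

```text
time: 12.45
position: [0.5475, -0.0658, 0.2944]
ee_rot: [3.141, 0.001, 1.574]
ft_force: [0.9, -0.5, -2.3]
width: 0.0497
finger_force: 20.0
```

Emit:
move_arm:
  increments: "0 0 0 0 0 0;0 0 -0.03 0 0 0;0 0 -0.05 0 0 0;0 0 0 0 0 0"

```text
time: 12.95
position: [0.5446, -0.0633, 0.2115]
ee_rot: [-3.135, -0.001, 1.576]
ft_force: [-0.1, 0.2, -0.9]
width: 0.0495
finger_force: 20.0
```

Run:
```python
from h import *
d=cam('wrist');s=d['s'];print(s['joint_pos'].round(2),s['position'],s['ee_rot'],s['width'],s['ft_force'])
cv2.imwrite('pics/w5.png',cv2.convertScaleAbs(d['frame'],alpha=1.4))
```

```text
[ 0.77  0.5  -0.93  1.83  0.46  1.05 -0.33] [ 0.54460486 -0.0633291   0.21146226] [-3.13524237e+00 -9.21814887e-04  1.57591491e+00] 0.049491850673928445 [-0.06203136  0.16841998 -0.9421686 ]
```

View pics/w5.png

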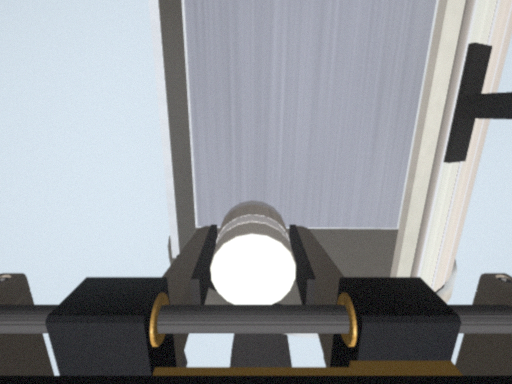

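The jar is held upright in the grip, between the front wall and the raised cover edge. I'll lower it.

Emit:
move_arm:
  increments: "0.003 -0.004 -0.03 0 0 0;0 0 -0.04 0 0 0;0 0 -0.035 0 0 0;0 0 -0.02 0 0 0;0 0 -0.006 0 0 0;0 0 0 0 0 0;0 0 0 0 0 0"

```text
time: 13.88
position: [0.5513, -0.0679, 0.0841]
ee_rot: [3.139, 0.0, 1.574]
ft_force: [-0.3, 0.2, -1.0]
width: 0.0495
finger_force: 20.0
```

Emit:
move_arm:
  increments: "0 0 -0.004 0 0 0;0 0 -0.003 0 0 0;0 0 0 0 0 0"

```text
time: 14.25
position: [0.5505, -0.0682, 0.0769]
ee_rot: [3.141, 0.002, 1.574]
ft_force: [-3.5, -0.6, 9.6]
width: 0.0497
finger_force: 20.0
```

Emit:
move_arm:
  increments: "0 0 0 0 0 0;0 0 0 0 0 0;0 0 0.02 0 0 0;0 0 0.05 0 0 0;0 0 0.05 0 0 0;0 0 0.06 0 0 0;0 0.04 0.04 0 0 0;0 0.055 0 0 0 0;0 0.055 0 0 0 0;0 0.055 0 0 0 0;0 0.055 0 0 0 0;-0.01 0.055 0 0 0 0"
  jaw: 0.5

```text
time: 15.75
position: [0.5403, 0.2488, 0.2969]
ee_rot: [3.141, -0.001, 1.574]
ft_force: [1.2, 1.2, -0.1]
width: 0.0692
finger_force: 0.0
```

Emit:
move_arm:
  increments: "-0.01 0.05 -0.02 0 0 0;0 0.01 -0.03 0 0 0;0 0 0 0 0 0"

```text
time: 16.12
position: [0.5288, 0.3074, 0.2449]
ee_rot: [-3.139, 0.001, 1.577]
ft_force: [0.6, -0.1, 0.6]
width: 0.069
finger_force: 0.0
```

```bash
cat > j.py <<'E'
from h import *
d=cam('wrist');s=d['s'];print(s['joint_pos'].round(2),s['position'],s['ee_rot'].round(3),s['width'])
for j in jars(d):
    if j[1][4]>500 and max(j[1][2:4])<70: print(*j)
t=cam('top')
for j in jars(t):
    if j[1][4]>120 and j[0][0]<170 and j[0][1]>150: print('top',*j)
E
python3 j.py
```

```text
[ 0.08  0.58 -0.93  1.64  0.5   1.18 -0.97] [0.52879067 0.30742135 0.24487353] [-3.139e+00  1.000e-03  1.577e+00] 0.06903391826197029
[194.4 108.8] [176  92  43  41 891] [0.459 0.393 0.06 ]
top [112.9 200.3] [108 192  12  18 175] [0.544 0.376 0.06 ]
top [135.2 205.2] [127 197  17  18 244] [0.529 0.309 0.06 ]
top [156.5 300.7] [143 282  33  42 387] [0.252 0.241 0.06 ]
```

Emit:
move_arm:
  increments: "0.001 0.002 -0.05 0 0 0;0 0 -0.05 0 0 0;0 0 -0.05 0 0 0;0 0 -0.035 0 0 0;0 0 -0.022 0 0 0;0 0 0 0 0 0"

```text
time: 16.98
position: [0.5318, 0.3082, 0.0386]
ee_rot: [-3.141, 0.001, 1.573]
ft_force: [0.3, 0.2, 0.3]
width: 0.0689
finger_force: 0.0
```

Emit:
move_arm:
  increments: "0 0 0 0 0 0;0 0 0 0 0 0;0 0 0 0 0 0;0 0 0 0 0 0;0 0 0 0 0 0"
  jaw: -1

```text
time: 17.6
position: [0.5317, 0.3097, 0.0403]
ee_rot: [3.14, -0.001, 1.575]
ft_force: [-1.8, -1.0, 6.0]
width: 0.0498
finger_force: 20.0
```

Emit:
move_arm:
  increments: "0 0 0.03 0 0 0;0 0 0.06 0 0 0;0 0 0.06 0 0 0;0 0 0.06 0 0 0;0.003 -0.026 0.05 0 0 0;0.003 -0.048 0 0 0 0;0.003 -0.048 0 0 0 0;0.003 -0.048 0 0 0 0;0.003 -0.048 0 0 0 0;0.003 -0.048 0 0 0 0;0.001 -0.048 0 0 0 0;0 0 0 0 0 0"

```text
time: 19.1
position: [0.5504, -0.0102, 0.2983]
ee_rot: [-3.141, 0.002, 1.567]
ft_force: [-0.6, 0.0, -1.5]
width: 0.0497
finger_force: 20.0
```

Emit:
move_arm:
  increments: "0 0.003 -0.05 0 0 0;0 0 -0.05 0 0 0;0 0 -0.05 0 0 0;0 0 -0.04 0 0 0;0 0 -0.02 0 0 0;0 0 -0.006 0 0 0;0 0 0 0 0 0;0 0 -0.004 0 0 0;0 0 0 0 0 0"

```text
time: 20.23
position: [0.5507, -0.0022, 0.0793]
ee_rot: [3.141, 0.0, 1.574]
ft_force: [-0.4, 0.1, -1.5]
width: 0.05
finger_force: 20.0
```

Emit:
move_arm:
  increments: "0 -0.003 -0.002 0 0 0;0 0 -0.002 0 0 0;0 0 0 0 0 0"

```text
time: 20.6
position: [0.5506, -0.0057, 0.0763]
ee_rot: [3.141, 0.002, 1.574]
ft_force: [-3.9, -1.9, 13.4]
width: 0.0501
finger_force: 20.0
```

Emit:
move_arm:
  increments: "0 0 0 0 0 0;0 0 0 0 0 0;0 0 0.02 0 0 0;0 0 0.05 0 0 0;0 0 0.05 0 0 0;0 0 0.06 0 0 0;0 0.04 0.04 0 0 0;0 0.055 0 0 0 0;0 0.055 0 0 0 0;0 0.055 0 0 0 0;0 0.055 0 0 0 0;0 0.055 0 0 0 0"
  jaw: 0.5

```text
time: 22.1
position: [0.5501, 0.3118, 0.2961]
ee_rot: [3.141, -0.001, 1.575]
ft_force: [0.4, -0.3, 0.2]
width: 0.0688
finger_force: 0.0
```

Emit:
move_arm:
  increments: "-0.003 0.04 -0.02 0 0 0;-0.003 0.032 -0.03 0 0 0;0 0 0 0 0 0"

```text
time: 22.48
position: [0.5416, 0.3842, 0.2435]
ee_rot: [-3.138, 0.0, 1.58]
ft_force: [-0.4, 0.2, -0.6]
width: 0.0688
finger_force: 0.0
```

```bash
python3 j.py
```

```text
[-0.08  0.67 -0.91  1.51  0.54  1.23 -1.05] [0.54161686 0.3841856  0.2434965 ] [-3.138  0.     1.58 ] 0.06881928782795434
[188.2 175.1] [171 156  39  38 912] [0.46 0.39 0.06]
top [110.8 200.2] [102 192  18  18 242] [0.544 0.382 0.06 ]
top [117.1 273.6] [106 255  29  42 337] [0.33  0.357 0.06 ]
top [167.1 312. ] [157 296  23  34 169] [0.22 0.21 0.06]
```

Emit:
move_arm:
  increments: "0.002 -0.002 -0.05 0 0 0;0 0 -0.05 0 0 0;0 0 -0.05 0 0 0;0 0 -0.035 0 0 0;0 0 -0.02 0 0 0;0 0 0 0 0 0"

```text
time: 23.32
position: [0.547, 0.379, 0.0398]
ee_rot: [-3.141, 0.001, 1.573]
ft_force: [0.3, -0.1, -0.6]
width: 0.0691
finger_force: 0.0
```

Emit:
move_arm:
  increments: "0 0 0 0 0 0;0 0 0 0 0 0;0 0 0 0 0 0;0 0 0 0 0 0;0 0 0 0 0 0"
  jaw: -1

```text
time: 23.95
position: [0.5468, 0.3808, 0.0415]
ee_rot: [3.14, -0.001, 1.575]
ft_force: [-1.7, -1.1, 7.2]
width: 0.0495
finger_force: 20.0
```

Emit:
move_arm:
  increments: "0 0 0.03 0 0 0;0 0 0.06 0 0 0;0 0 0.06 0 0 0;0 0 0.06 0 0 0;0.003 -0.037 0.05 0 0 0;0.003 -0.048 0 0 0 0;0 -0.048 0 0 0 0;0 -0.048 0 0 0 0;0 -0.048 0 0 0 0;0 -0.048 0 0 0 0;0 -0.048 0 0 0 0;0 0 0 0 0 0"

```text
time: 25.45
position: [0.5527, 0.0499, 0.2994]
ee_rot: [-3.141, 0.003, 1.567]
ft_force: [-0.0, -0.1, -0.3]
width: 0.0501
finger_force: 20.0
```

Emit:
move_arm:
  increments: "-0.002 0.001 -0.05 0 0 0;0 0 -0.05 0 0 0;0 0 -0.05 0 0 0;0 0 -0.04 0 0 0;0 0 -0.02 0 0 0;0 0 -0.006 0 0 0;0 0 0 0 0 0;0 0 -0.004 0 0 0;0 0 -0.002 0 0 0;0 0 0 0 0 0"

```text
time: 26.7
position: [0.5504, 0.0559, 0.0779]
ee_rot: [3.141, 0.0, 1.574]
ft_force: [-0.7, 0.6, -1.1]
width: 0.0495
finger_force: 20.0
```

Emit:
move_arm:
  increments: "0 0 -0.002 0 0 0;0 0 0 0 0 0"

```text
time: 26.95
position: [0.5506, 0.0559, 0.0774]
ee_rot: [3.141, 0.002, 1.574]
ft_force: [-3.8, -1.7, 12.9]
width: 0.0492
finger_force: 20.0
```

Emit:
move_arm:
  increments: "0 0 0 0 0 0;0 0 0 0 0 0;0 0 0.02 0 0 0;0 0 0.05 0 0 0;0 0 0.05 0 0 0;0 0 0.06 0 0 0;0 0.04 0.04 0 0 0;-0.02 0.052 0 0 0 0;-0.02 0.052 0 0 0 0;-0.02 0.052 0 0 0 0;-0.02 0.052 0 0 0 0;-0.01 0.052 0 0 0 0"
  jaw: 0.5

```text
time: 28.45
position: [0.459, 0.3578, 0.2973]
ee_rot: [3.14, -0.0, 1.576]
ft_force: [1.0, -0.1, 0.2]
width: 0.0688
finger_force: 0.0
```

Emit:
move_arm:
  increments: "0 0.03 -0.02 0 0 0;0 0.003 -0.03 0 0 0;0 0 0 0 0 0"

```text
time: 28.82
position: [0.4591, 0.3886, 0.2448]
ee_rot: [-3.139, 0.002, 1.576]
ft_force: [1.1, 0.1, 0.0]
width: 0.0689
finger_force: 0.0
```

```bash
python3 j.py
```

```text
[-0.08  0.57 -0.96  1.67  0.5   1.17 -1.16] [0.45914016 0.38862693 0.24479189] [-3.139e+00  2.000e-03  1.576e+00] 0.06892001213459892
[253.3 178.1] [235 161  39  37 873] [0.461 0.39  0.06 ]
top [107.1 228.8] [ 99 221  17  17 240] [0.46 0.39 0.06]
top [107.  320.5] [ 99 305  21  35 248] [0.197 0.382 0.06 ]
```

Emit:
move_arm:
  increments: "0.001 0.001 -0.05 0 0 0;0 0 -0.05 0 0 0;0 0 -0.05 0 0 0;0 0 -0.035 0 0 0;0 0 -0.021 0 0 0;0 0 0 0 0 0"

```text
time: 29.68
position: [0.4617, 0.3897, 0.0398]
ee_rot: [-3.141, 0.0, 1.574]
ft_force: [-0.3, 0.2, 0.5]
width: 0.0688
finger_force: 0.0
```

Emit:
move_arm:
  increments: "0 0 0 0 0 0;0 0 0 0 0 0;0 0 0 0 0 0;0 0 0 0 0 0;0 0 0 0 0 0"
  jaw: -1

```text
time: 30.3
position: [0.4617, 0.3908, 0.0413]
ee_rot: [3.14, -0.001, 1.575]
ft_force: [-1.7, -0.6, 7.0]
width: 0.0499
finger_force: 20.0
```

Emit:
move_arm:
  increments: "0 0 0.03 0 0 0;0 0 0.06 0 0 0;0 0 0.06 0 0 0;0 0 0.06 0 0 0;0.015 -0.037 0.05 0 0 0;0.015 -0.048 0 0 0 0;0.015 -0.048 0 0 0 0;0.015 -0.048 0 0 0 0;0.015 -0.048 0 0 0 0;0.013 -0.043 0 0 0 0;0 0 0 0 0 0;0 0 0 0 0 0"

```text
time: 31.8
position: [0.5486, 0.1193, 0.2987]
ee_rot: [3.141, -0.0, 1.575]
ft_force: [0.2, 0.3, -1.0]
width: 0.0497
finger_force: 20.0
```

Emit:
move_arm:
  increments: "0.001 -0.001 -0.05 0 0 0;0 0 -0.05 0 0 0;0 0 -0.05 0 0 0;0 0 -0.04 0 0 0;0 0 -0.02 0 0 0;0 0 -0.006 0 0 0;0 0 0 0 0 0;0 0 -0.004 0 0 0;0 0 -0.002 0 0 0;0 0 0 0 0 0"

```text
time: 33.05
position: [0.5505, 0.1178, 0.0773]
ee_rot: [3.14, 0.0, 1.574]
ft_force: [-0.0, -1.1, 3.2]
width: 0.0493
finger_force: 20.0
```

Emit:
move_arm:
  increments: "0 0 -0.002 0 0 0;0 0 0 0 0 0"

```text
time: 33.3
position: [0.5506, 0.1178, 0.0772]
ee_rot: [3.14, 0.002, 1.574]
ft_force: [-6.2, -4.0, 19.8]
width: 0.0498
finger_force: 20.0
```

Emit:
move_arm:
  increments: "0 0 0.002 0 0 0;0 0 0 0 0 0;0 0 0.02 0 0 0;0 0 0.05 0 0 0;0 0 0.05 0 0 0;0 0 0.06 0 0 0;0 -0.01 0.05 0 0 -0.1745;0 -0.02 0.05 0 0 -0.1745;0 -0.02 0.03 0 0 -0.1745;0 -0.02 0 0 0 -0.1745;0 -0.02 0 0 0 -0.1745;0 0 0 0 0 -0.1745"
  jaw: 0.5

```text
time: 34.8
position: [0.5498, 0.0264, 0.3875]
ee_rot: [3.141, -0.0, 0.52]
ft_force: [0.1, 0.2, 0.3]
width: 0.0688
finger_force: 0.0
```

Emit:
move_arm:
  increments: "0 0 0 0 0 -0.1745;0 0 0 0 0 -0.1745;0 0 0 0 0 -0.1748;0 0 0 0 0 0;0 0 0 0 0 0"

```text
time: 35.42
position: [0.5498, 0.0283, 0.387]
ee_rot: [-3.142, -0.0, 0.007]
ft_force: [-0.3, -0.6, -0.0]
width: 0.0687
finger_force: 0.0
```

Run:
```python
from h import *
d=cam('wrist');s=d['s'];print(s['joint_pos'].round(2),s['position'],s['ee_rot'],s['width'],s['ft_force'])
cv2.imwrite('pics/w6.png',cv2.convertScaleAbs(d['frame'],alpha=1.4))
for j in jars(d,.096): print(*j)
```

```text
[ 0.49  0.26 -0.74  1.61  0.18  1.34 -1.83] [0.54979276 0.02826962 0.38703181] [-3.14152383e+00 -4.22288079e-04  7.36651603e-03] 0.06871480979232703 [-0.34629083 -0.56064645 -0.02739665]
[129.9  52.3] [120  21  21  61 766] [0.718 0.211 0.096]
[256.8  57.4] [  137    20   241    77 16099] [0.712 0.023 0.096]
[383.4  53.1] [369  23  26  62 851] [ 0.72  -0.164  0.096]
[501.5  54. ] [488  27  24  52 949] [ 0.72  -0.339  0.096]
[129.9 139.2] [ 120   97   22   90 1049] [0.591 0.227 0.096]
[382.1 142.2] [ 369   99   26   89 1014] [ 0.59  -0.181  0.096]
[217.7 162.9] [ 185  146   68   34 1704] [0.553 0.086 0.096]
[271.3 163.6] [258 147  32  33 461] [ 0.553 -0.003  0.096]
[308.7 161.2] [296 146  32  34 275] [ 0.558 -0.064  0.096]
[195.8 215.8] [167 214  62   6 250] [0.459 0.128 0.096]
[312.4 216.2] [293 215  38   4 129] [ 0.46  -0.078  0.096]
```

View pics/w6.png

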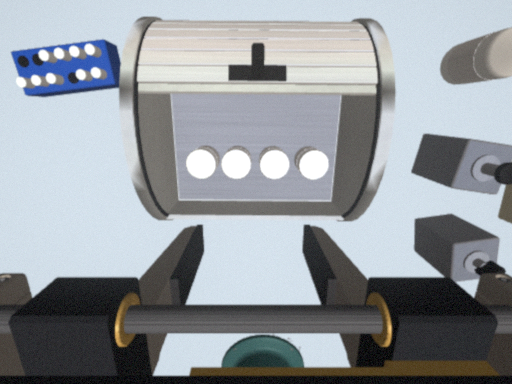

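All four jars stand in a row in the chamber, at about (201,163), (236,163), (274,163) and (313,163). The lug is at (257,55). Next I'll go to the lug.

Emit:
move_arm:
  increments: "0.05 -0.002 0 0 0 0;0.05 -0.002 0 0 0 0;0.046 0 -0.01 0 0 0;0 0 -0.05 0 0 0;0 0 -0.05 0 0 0;0 0 -0.04 0 0 0;0 0 -0.027 0 0 0;0 0 0 0 0 0"
  jaw: 0.7

```text
time: 36.48
position: [0.6946, 0.0234, 0.207]
ee_rot: [-3.141, 0.005, 0.005]
ft_force: [0.1, -0.7, 1.0]
width: 0.078
finger_force: 0.0
```

Emit:
move_arm:
  increments: "0 0 0 0 0 0;0 0 0 0 0 0;0 0 0 0 0 0;0 0 0 0 0 0;0 0 0 0 0 0;0 0 0 0 0 0;0 0 0 0 0 0;0 0 0 0 0 0"
  jaw: -1
  squeeze: 25

```text
time: 37.48
position: [0.6959, 0.0242, 0.2095]
ee_rot: [-3.141, 0.0, 0.004]
ft_force: [-0.9, 1.4, 0.4]
width: 0.0134
finger_force: 25.0
```

Run:
```python
from h import *
s=observe();p=np.array(s['position'])+[0,0,.002];print(p,s['ft_force'],s['width'])
ax=np.array([.609,.036]);v=p[[0,2]]-ax;rr=np.hypot(*v);ph=np.arctan2(v[1],-v[0]);print(rr,ph)
a=np.linspace(ph,ph-1.40,15);q=np.c_[ax[0]-rr*np.cos(a),ax[1]+rr*np.sin(a)];print(np.diff(q,axis=0).round(4))
```

```text
[0.69594027 0.02419234 0.21153268] [-0.85854523  1.41963752  0.35863923] 0.01338234632376362
0.19588346409983884 2.0306720263345177
[[-0.018   0.0078]
 [-0.0186  0.006 ]
 [-0.0192  0.0041]
 [-0.0195  0.0021]
 [-0.0196  0.0002]
 [-0.0195 -0.0018]
 [-0.0192 -0.0037]
 [-0.0188 -0.0056]
 [-0.0181 -0.0074]
 [-0.0173 -0.0092]
 [-0.0163 -0.0109]
 [-0.0151 -0.0125]
 [-0.0138 -0.0139]
 [-0.0123 -0.0152]]
```

Emit:
move_arm:
  increments: "-0.018 0 0.0078 0 0 0;-0.0186 0 0.006 0 0 0;-0.0192 0 0.0041 0 0 0;-0.0195 0 0.0021 0 0 0;-0.0196 0 0.0002 0 0 0;-0.0195 0 -0.0018 0 0 0;-0.0192 0 -0.0037 0 0 0;-0.0188 0 -0.0056 0 0 0;-0.0181 0 -0.0074 0 0 0;-0.0173 0 -0.0092 0 0 0;0 0 0 0 0 0"

```text
time: 38.85
position: [0.508, 0.0242, 0.2034]
ee_rot: [3.141, -0.002, 0.004]
ft_force: [-3.8, 0.8, 8.2]
width: 0.0141
finger_force: 25.0
```

Emit:
move_arm:
  increments: "-0.0163 0 -0.0109 0 0 0;-0.0151 0 -0.0125 0 0 0;-0.0138 0 -0.0139 0 0 0;-0.0123 0 -0.0152 0 0 0;0 0 0 0 0 0;0 0 0 0 0 0"

```text
time: 39.6
position: [0.4501, 0.0241, 0.1495]
ee_rot: [-3.141, 0.002, 0.004]
ft_force: [-1.8, 2.0, -1.8]
width: 0.0135
finger_force: 25.0
```

Emit:
move_arm:
  increments: "-0.003 0 -0.004 0 0 0;0 0 0 0 0 0;0 0 0 0 0 0"

```text
time: 39.98
position: [0.4476, 0.0241, 0.1459]
ee_rot: [3.142, 0.001, 0.004]
ft_force: [-4.9, 2.4, 5.5]
width: 0.0135
finger_force: 25.0
```

Emit:
move_arm:
  increments: "-0.003 0 -0.004 0 0 0;0 0 0 0 0 0;0 0 0 0 0 0"

```text
time: 40.35
position: [0.4471, 0.0241, 0.1442]
ee_rot: [3.14, -0.004, 0.004]
ft_force: [-5.5, -0.2, 23.7]
width: 0.0135
finger_force: 25.0
```

Run:
```python
from h import *
d=cam('wrist');s=d['s'];t=cam('top')
p=np.array(s['position'])+[0,0,.002];v=p-[.609,0,.036];print(p,np.hypot(v[0],v[2]),np.arctan2(v[2],-v[0])-.628,s['ft_force'])
a=d['frame'][40:340]
b=cv2.resize(t['frame'][110:250,150:300],(321,300))
cv2.imwrite('pics/w7.png',cv2.convertScaleAbs(cv2.resize(np.hstack([a,b]),None,fx=.95,fy=.95),alpha=1.5))
```

```text
[0.4471087  0.02412308 0.14615994] 0.19581625871467248 -0.03051143827583347 [-5.46754929 -0.18782623 23.6660822 ]
```

View pics/w7.png

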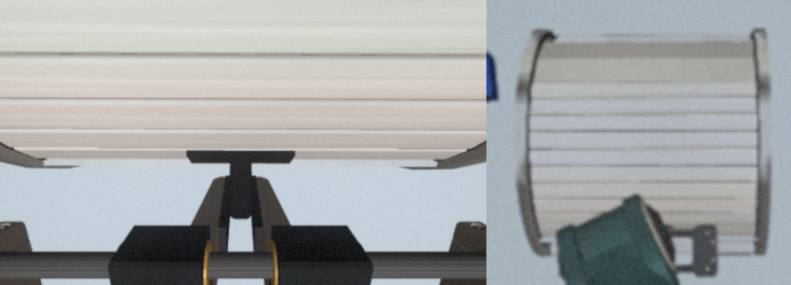

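The cover is shut: the slats reach the front and the stop pushes back at 24 N. I'll release it and go look at the pillars.

Emit:
move_arm:
  increments: "0.003 0 0.004 0 0 0;0 0 0 0 0 0;0 0 0 0 0 0;0 0 0 0 0 0;-0.01 0 0.03 0 0 0;0 0 0.05 0 0 0;0 0 0.06 0 0 0;0 -0.02 0.06 0 0 0;0 -0.055 0.02 0 0 0;0 -0.055 0 0 0 0;0 -0.055 0 0 0 0;0 -0.055 0 0 0 0"
  jaw: 0.5

```text
time: 41.95
position: [0.4373, -0.2176, 0.3648]
ee_rot: [3.141, 0.0, 0.004]
ft_force: [0.4, 0.1, 0.1]
width: 0.0691
finger_force: 0.0
```

Emit:
move_arm:
  increments: "0 -0.055 0 0 0 0;0 -0.055 0 0 0 0;0.01 -0.03 0 0 0 0;0 0 0 0 0 0;0 0 0 0 0 0"
  jaw: 0.5

```text
time: 42.58
position: [0.4478, -0.3546, 0.3645]
ee_rot: [-3.14, 0.001, 0.005]
ft_force: [-0.2, -0.1, 0.5]
width: 0.0689
finger_force: 0.0
```

Run:
```python
from h import *
d=cam('wrist');s=d['s'];print(s['joint_pos'].round(2),s['position'],s['ee_rot'])
cv2.imwrite('pics/w8.png',cv2.resize(cv2.convertScaleAbs(d['frame'][:250,80:420],alpha=1.5),None,fx=2.2,fy=2.2))
```

```text
[ 1.03  0.28 -0.52  1.61  0.14  1.3  -1.08] [ 0.44778712 -0.35461151  0.36445291] [-3.14043554e+00  5.60582566e-04  5.14925567e-03]
```

View pics/w8.png

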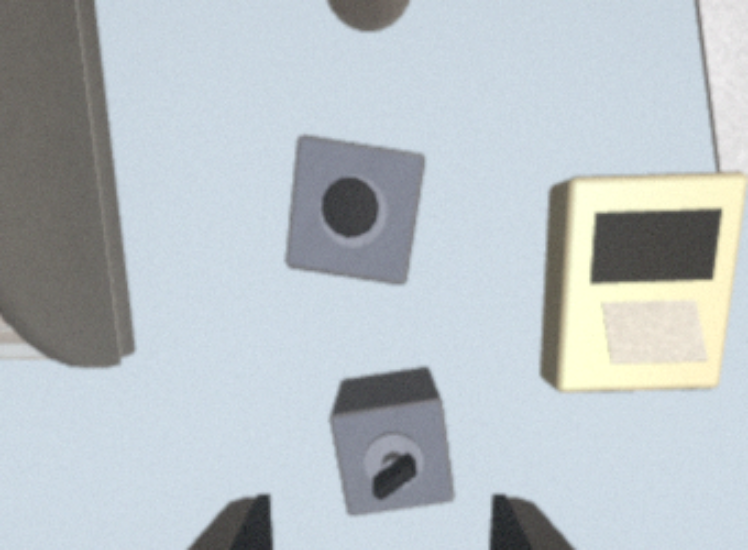

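The plunger cap is at image (239,94). The key head is near (259,217), with its long side running from lower left to upper right.

Run:
```python
from h import *
d=cam('wrist');f=cv2.GaussianBlur(d['frame'],(3,3),0)
g=f.max(2)
for nm,(x0,y0,x1,y1),z in(('pl',(215,70,265,120),.166),('key',(240,200,285,232),.155)):
    m=np.zeros_like(g);m[y0:y1,x0:x1]=(g[y0:y1,x0:x1]<45)*255
    n,l,st,ce=cv2.connectedComponentsWithStats(m)
    i=1+np.argmax(st[1:,4]);ys,xs=np.where(l==i)
    c=cv2.minAreaRect(np.c_[xs,ys].astype(np.float32));b=cv2.boxPoints(c)
    print(nm,ce[i],st[i],c,pt(d,*ce[i],z));print(np.array([pt(d,*q,z) for q in b]).round(4))
print(g[205:232,245:280])
```

```text
pl [232.12658228  94.59493671] [228  84  10  22  79] ((232.27586364746094, 94.68965911865234), (21.139928817749023, 8.455970764160156), 86.633544921875) [ 0.55268313 -0.32870578  0.166     ]
[[ 0.5642 -0.3232  0.166 ]
 [ 0.5649 -0.3334  0.166 ]
 [ 0.5407 -0.3347  0.166 ]
 [ 0.54   -0.3242  0.166 ]]
key [258.93413174 215.74850299] [251 207  17  18 167] ((258.392333984375, 215.86154174804688), (9.209108352661133, 21.663331985473633), 52.12501525878906) [ 0.39007069 -0.36387268  0.155     ]
[[ 0.3851 -0.3467  0.155 ]
 [ 0.4056 -0.371   0.155 ]
 [ 0.3946 -0.3793  0.155 ]
 [ 0.3738 -0.355   0.155 ]]
[[101 104 110 114 116 116 116 116 116 116 112 104  96  92  92  95 101 105
  103  96  93 100 109 113 115 112 107 102 100  99  98 100 101 102 101]
 [102 106 112 115 116 116 116 115 114 108  97  83  74  69  69  73  80  83
   79  70  67  78  96 108 114 115 111 105 101  98  98 100 101 102 101]
 [104 109 114 116 117 116 116 115 110  97  79  67  64  63  61  59  57  55
   49  43  43  54  75  97 110 115 113 106 101  98  98  99 101 102 101]
 [106 112 115 117 117 116 116 114 104  86  72  69  72  72  65  
[... 2717 characters left out ...]
  90  84  82  84  90  96  99  99  99 100 100 100
  100 100 101 102 101 100 100 100 100 100  99  98  98  98  99 101 102]
 [ 99  99  99 100 100  98  97  96  96  96  97  98  99  99  99  99  99  99
  100 100 101 101 100  99  99 101 101 101 101 102 104 105 107 111 113]
 [ 99  99  99  99  99  99  99  99 100  99  98  98  99 100 100  99  98 100
  102 103 103 103 104 105 106 109 112 113 114 118 122 125 127 130 132]
 [ 99 100  99  99  99 100 100  99  99  99  99 100 102 103 103 102 104 107
  110 113 114 115 118 122 125 127 131 133 134 137 142 144 145 146 146]
 [ 99 100 100 100 101 103 103 102 103 105 107 109 112 114 114 116 121 125
  129 131 133 134 137 141 144 145 146 147 147 149 150 151 151 151 151]]
```

Emit:
move_arm:
  increments: "0.05 0.01 0 0 0 0;0.055 0.0095 0 0 0 0;0 0 -0.05 0 0 0;0 0 -0.05 0 0 0;0 0 -0.05 0 0 0;0 0 0 0 0 0;0 0 0 0 0 0;0 0 0 0 0 0"
  jaw: -1
  squeeze: 10

```text
time: 43.68
position: [0.5541, -0.3368, 0.2178]
ee_rot: [3.139, -0.004, 0.004]
ft_force: [0.4, 0.5, 0.8]
width: 0.0008
finger_force: 0.0
```

Run:
```python
from h import *
d=cam('wrist');s=d['s'];print(s['position'],s['width'],s['ft_force'],r.tip_extent)
cv2.imwrite('pics/w9.png',cv2.convertScaleAbs(d['frame'],alpha=1.5))
```

```text
[ 0.55409349 -0.33675013  0.21783164] 0.000764188887024727 [0.37752639 0.49116651 0.78315113] 0.017
```

View pics/w9.png

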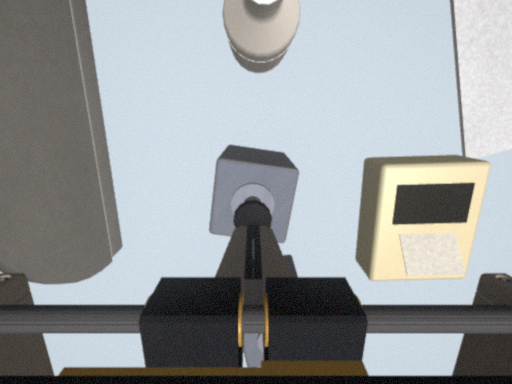

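The closed fingertips are right above the cap, which is at (253,213). I'll push down.

Emit:
move_arm:
  increments: "0 0 -0.03 0 0 0;0 0 -0.01 0 0 0;0 0 -0.01 0 0 0;0 0 0 0 0 0"

```text
time: 44.22
position: [0.553, -0.3367, 0.1662]
ee_rot: [3.141, -0.001, 0.004]
ft_force: [-2.5, 0.8, 7.3]
width: 0.0001
finger_force: 3.5
```

Emit:
move_arm:
  increments: "0 0 -0.004 0 0 0;0 0 -0.002 0 0 0;0 0 0 0 0 0;0 0 0 0 0 0"

```text
time: 44.72
position: [0.5532, -0.3368, 0.1633]
ee_rot: [3.139, -0.001, 0.003]
ft_force: [-6.6, 2.8, 19.3]
width: 0.0007
finger_force: 9.7
```

The plunger bottomed out (19 N against 8 N of spring). I'll rise and go over the key, turned to its head.

Emit:
move_arm:
  increments: "0 0 0.02 0 0 0;0 0 0.04 0 0 0;0 0 0.05 0 0 0;-0.02 -0.005 0.02 0 0 0.18;-0.03 -0.005 0 0 0 0.18;-0.03 -0.005 0 0 0 0.18;-0.03 -0.005 0 0 0 0.18;-0.03 -0.005 0 0 0 0.18;-0.024 0 0 0 0 0.18;0 0 0 0 0 0.18;0 0 0 0 0 0.18;0 0 0 0 0 0.18"
  jaw: 0.5

```text
time: 46.22
position: [0.3886, -0.3615, 0.2896]
ee_rot: [3.141, 0.001, 1.629]
ft_force: [0.9, -0.0, 0.2]
width: 0.0687
finger_force: 0.0
```

Emit:
move_arm:
  increments: "0 0 0 0 0 0.18;0 0 0 0 0 0.18;0 0 0 0 0 0.18;0 0 0 0 0 0.096;0 0 0 0 0 0;0 0 0 0 0 0"

```text
time: 46.98
position: [0.3887, -0.3615, 0.2892]
ee_rot: [-3.141, 0.0, 2.258]
ft_force: [-0.3, -0.9, 0.3]
width: 0.0689
finger_force: 0.0
```

Run:
```python
from h import *
d=cam('wrist');s=d['s'];print(s['joint_pos'].round(2),s['position'],s['ee_rot'],s['ft_force'])
u,v=px(d,[.389,-.362,.15]);print(u,v)
x0,y0=int(max(u-110,0)),int(max(v-100,0))
g=cv2.GaussianBlur(d['frame'],(3,3),0).max(2);m=np.zeros_like(g);a,b=int(u)-35,int(v)-35
m[b:b+70,a:a+70]=(g[b:b+70,a:a+70]<45)*255
n,l,st,ce=cv2.connectedComponentsWithStats(m);i=1+np.argmax(st[1:,4]);ys,xs=np.where(l==i)
c=cv2.minAreaRect(np.c_[xs,ys].astype(np.float32));B=cv2.boxPoints(c);print(ce[i],st[i],pt(d,*ce[i],.15));print(np.array([pt(d,*q,.15) for q in B]).round(4))
print('tcp px',px(d,np.array(s['position'])*[1,1,0]+[0,0,.15]))
o=cv2.convertScaleAbs(d['frame'],alpha=1.6)[y0:y0+180,x0:x0+240];print(x0,y0)
cv2.imwrite('pics/w10.png',cv2.resize(o,None,fx=3,fy=3))
```

```text
[ 1.48  0.38 -0.99  1.78  0.34  1.16  1.07] [ 0.38866412 -0.36145434  0.28915479] [-3.14139123e+00  4.15800647e-04  2.25792142e+00] [-0.25596416 -0.87177849  0.26764965]
252.1042712142675 189.3550284707121
[250.65853659 189.3597561 ] [247 175   8  30 164] [ 0.38775047 -0.36303465  0.15      ]
[[ 0.3742 -0.3529  0.15  ]
 [ 0.3802 -0.3479  0.15  ]
 [ 0.4017 -0.374   0.15  ]
 [ 0.3955 -0.3791  0.15  ]]
tcp px (np.float64(252.18159665211775), np.float64(188.81019006230852))
142 89
```

View pics/w10.png

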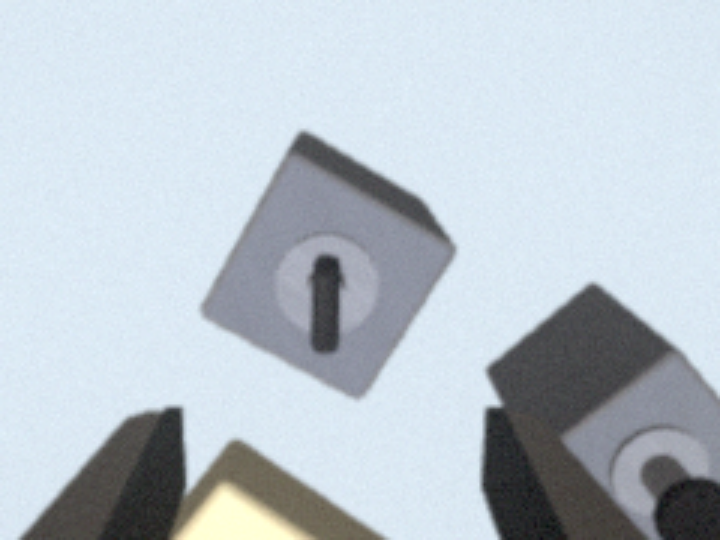

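The key head is vertical in this image, at (251,189), so it is aligned with the fingers. The collar centre is near (251,184).

Run:
```python
from h import *
d=cam('wrist');print(pt(d,251,184,.124),observe()['position'])
```

```text
[ 0.38827552 -0.36331444  0.124     ] [ 0.38868612 -0.36140304  0.28905072]
```

Emit:
move_arm:
  increments: "-0.0006 -0.0018 -0.05 0 0 0;0 0 -0.04 0 0 0;0 0 -0.03 0 0 0;0 0 -0.018 0 0 0;0 0 0 0 0 0;0 0 0 0 0 0"

```text
time: 47.82
position: [0.3888, -0.3636, 0.152]
ee_rot: [3.141, 0.002, 2.26]
ft_force: [0.4, 0.5, 0.4]
width: 0.0683
finger_force: 0.0
```

Emit:
move_arm:
  increments: "0 0 0 0 0 0;0 0 0 0 0 0;0 0 0 0 0 0;0 0 0 0 0 0;0 0 0 0 0 0;0 0 0 0 0 0;0 0 0 0 0 0;0 0 0 0 0 0"
  jaw: -1
  squeeze: 20

```text
time: 48.82
position: [0.3871, -0.364, 0.1508]
ee_rot: [-3.14, -0.0, 2.259]
ft_force: [-4.7, -3.7, 1.8]
width: 0.0146
finger_force: 20.0
```

Emit:
move_arm:
  increments: "0 0 0 0 0 0;0 0 0 0 0 0;0 0 0 0 0 0"

```text
time: 49.2
position: [0.3871, -0.3639, 0.1508]
ee_rot: [-3.14, -0.0, 2.259]
ft_force: [-5.0, -3.0, 1.6]
width: 0.0144
finger_force: 20.0
```

Run:
```python
from h import *
d=cam('wrist');print(observe()['width'],observe()['moment'],observe()['ft_force'])
cv2.imwrite('pics/w11.png',cv2.convertScaleAbs(cv2.resize(d['frame'][150:300,150:350],None,fx=3,fy=3),alpha=1.8))
```

```text
0.014173400947757217 [-0.6915336   0.98468501  0.01201766] [-4.76981969 -3.23057939  2.41763828]
```

View pics/w11.png

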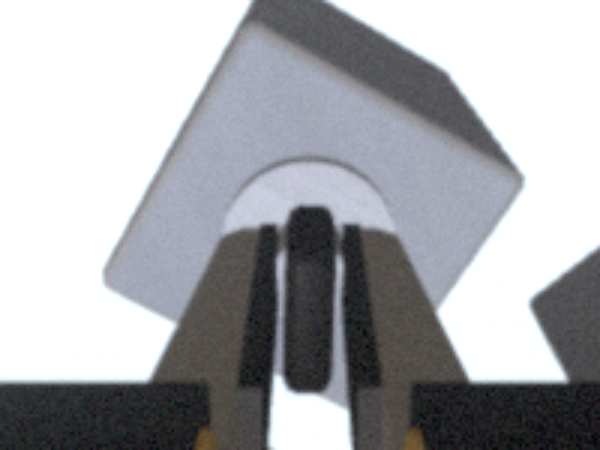

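The pads seem to be pinching something about 14 mm wide under the head (nubs at (280,240) and (340,240)), leaving gaps beside the head. I'll open, go up 8 mm and re-grip.

Emit:
move_arm:
  increments: "0 0 0 0 0 0;0 0 0 0 0 0;0 0 0 0 0 0;0.001 0.0008 0.008 0 0 0;0 0 0 0 0 0"
  jaw: -0.4

```text
time: 49.88
position: [0.3898, -0.3624, 0.1597]
ee_rot: [3.141, 0.002, 2.26]
ft_force: [0.2, 0.1, -0.0]
width: 0.0275
finger_force: 0.0
```

Emit:
move_arm:
  increments: "0 0 0 0 0 0;0 0 0 0 0 0;0 0 0 0 0 0;0 0 0 0 0 0;0 0 0 0 0 0;0 0 0 0 0 0"
  jaw: -1

```text
time: 50.62
position: [0.3872, -0.364, 0.1588]
ee_rot: [-3.138, -0.001, 2.257]
ft_force: [-4.6, -3.1, 4.8]
width: 0.0102
finger_force: 20.0
```

Emit:
move_arm:
  increments: "-0.0015 -0.001 0 0 0 -0.1;0 0 0 0 0 -0.15;0 0 0 0 0 -0.15;0 0 0 0 0 -0.15;0 0 0 0 0 -0.15;0 0 0 0 0 -0.15;0 0 0 0 0 -0.15;0 0 0 0 0 0;0 0 0 0 0 0"

```text
time: 51.75
position: [0.3864, -0.3641, 0.1588]
ee_rot: [-3.14, 0.001, 1.262]
ft_force: [-5.3, -1.7, 3.4]
width: 0.0098
finger_force: 20.0
```

Run:
```python
from h import *
s=observe();print(s['moment'],s['ee_rot'],s['ft_force'],s['joint_pos'].round(2))
```

```text
[-0.60417472  1.15129007  0.11837504] [-3.13972187e+00  1.47697676e-03  1.26211807e+00] [-5.26741269 -1.6584844   3.42222393] [ 1.21  0.45 -0.65  1.92  0.35  0.88  0.08]
```

Turned by 1.0 rad with 0.12 N m of torque; I'll go on to the stop.

Emit:
move_arm:
  increments: "0 0 0 0 0 -0.05;0 0 0 0 0 -0.05;0 0 0 0 0 0;0 0 0 0 0 0"

```text
time: 52.25
position: [0.3863, -0.3641, 0.1588]
ee_rot: [-3.14, 0.002, 1.163]
ft_force: [-5.0, -2.9, 4.0]
width: 0.0099
finger_force: 20.1
```

Run:
```python
from h import *
s=observe();print(s['moment'],s['ee_rot'],s['ft_force'])
```

```text
[-0.52625804  1.10691868  0.37796277] [-3.13975965e+00  1.66453374e-03  1.16279591e+00] [-4.95279121 -2.90541598  4.01822249]
```

Emit:
move_arm:
  increments: "0 0 0 0 0 -0.06;0 0 0 0 0 0;0 0 0 0 0 0"

```text
time: 52.62
position: [0.3864, -0.364, 0.1588]
ee_rot: [-3.14, 0.002, 1.104]
ft_force: [-5.0, -2.5, 4.9]
width: 0.0103
finger_force: 21.1
```

Run:
```python
from h import *
s=observe();print(s['moment'],s['ee_rot'],s['ft_force'])
```

```text
[-0.53151427  1.15810898  0.54304914] [-3.13993066e+00  1.83099140e-03  1.10356048e+00] [-4.95772737 -2.48380052  4.89467618]
```

At the stop (0.54 N m). I'll turn back with the spring, let go and rise clear.

Emit:
move_arm:
  increments: "0 0 0 0 0 0.16;0 0 0 0 0 0.16;0 0 0 0 0 0.16;0 0 0 0 0 0.16;0 0 0 0 0 0.16;0 0 0 0 0 0.16;0 0 0 0 0 0.16;0 0 0 0 0 0.02;0 0 0 0 0 0"

```text
time: 53.75
position: [0.387, -0.364, 0.1588]
ee_rot: [-3.141, -0.0, 2.238]
ft_force: [-3.7, -2.3, 2.3]
width: 0.01
finger_force: 20.0
```

Emit:
move_arm:
  increments: "0 0 0 0 0 0;0 0 0 0 0 0;0 0 0 0 0 0;0 0 0 0 0 0;0 0 0 0 0 0;0 0 0.03 0 0 0;0 0 0.05 0 0 0;0 0 0.05 0 0 0;0 0 0.04 0 0 0;0 0 0 0 0 0;0 0 0 0 0 0"
  jaw: 0.5

```text
time: 55.12
position: [0.387, -0.3633, 0.3281]
ee_rot: [-3.141, -0.001, 2.239]
ft_force: [0.0, 0.3, 0.1]
width: 0.069
finger_force: 0.0
```

Run:
```python
from h import *
d=cam('wrist');t=cam('top')
a=cv2.resize(t['frame'][110:270,150:400],(500,320));b=cv2.resize(d['frame'][120:280,150:300],(300,320))
cv2.imwrite('pics/end.png',cv2.convertScaleAbs(np.hstack([a,b]),alpha=1.6))
```

```text
(no output)
```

View pics/end.png

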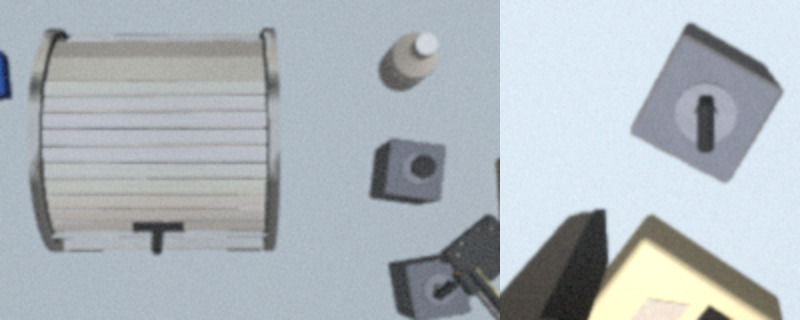

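The cover is shut, with the lug at (157,238). The plunger is up, the key is back at rest, and the robot is clear.

```bash
python3 -c "
from rig import r
print(r.hand_in())"
```

```text
the job is handed in; nothing more can be done
None
```

I finished the job and handed it in at about 55 s of robot time: all four jars upright inside, the cover shut against its stop, the plunger pushed to the bottom and back up, and the key turned to its stop and sprung back; no verdict came back, and the first key grip caught the stem, so I re-gripped before turning.

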